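Blow out the rinsed jar with the bench air valve

ROBOT

A 7-joint arm with a two-finger parallel gripper is mounted at the origin on the work surface. World frame = base frame: x ahead of the robot, y to its left, z up, the work surface at z = 0. Lengths are in m, angles in rad, forces in N, time in s.
With the tool pointing down it reaches from about 0.425 to 1.025 m from the base axis. Payload 3.6 kg.
Tool frame: the origin (TCP) lies midway between the tips of the shut fingers; the grasp point (between the pads) lies 19 mm behind it; z points along the fingers, y is the line along which they close (so a half turn about z gives the same grasp; the last joint's range is limited). The gripper opens to 85 mm and grips with 20 to 120 N. Pads are 22 mm wide; open, the fingers measure 114 mm over their backs; the gripper's body (76 mm by 85 mm) begins 54 mm behind the grasp point. The pads swing forward as they close: fully open they stand 13 mm farther back than shut.
Start: joints at [1.185, 0.591, 0.048, 1.609, -0.033, 0.943, -0.034], TCP at [0.209, -0.694, 0.231] pointing down, gripper open.
Joint ranges: [-2.69, 2.69], [-0.47, 2.24], [-1.27, 1.36], [0.19, 2.51], [-1.53, 4.68], [0.08, 2.07], [-3.09, 3.09]. Speed limits (rad/s): [2.57, 2.57, 3.14, 3.14, 3.14, 3.14, 3.14].

INTERFACE

Orientations are given as a rotation vector (axis times angle).
In Python, from plant import robot gives the robot as it stands.
- The arm moves only by the tool jog_arm, never from a script. Its arguments are lists of equal length, an entry for each row: "slide": the shift along the tool's x, y, z in m, a list of three; "spin": the turn about the tool's z in rad. In form: {"slide": [[dx, dy, dz], ...], "spin": [spin, ...]}. A call has 1 to 20 rows; each row is the pose to reach, as a shift and turn from the pose commanded when the call began, along the tool's axes at that moment; what a row does not reach only later rows make up. A row lasts 1/10 s, in which the tool goes at most 50 mm and 8.59 degrees, less where a joint would pass 70% of its speed; a pose out of reach is approached as far as the arm can. A call with a gripper value outside its range is refused whole. "hand" is the closure, from -1 (fully open) to 1 (shut), so that 0 is half open, set as the call begins (left out, the last holds). The fingers move at their own pace and stop on an object; the grip force is fixed at half the most. Time passes only in rows, so rows that repeat a pose let the fingers close. It gives the time, the measured TCP pose, the force, the opening and the grip force at its end, in the units of the state.
- robot.sense(): the state, without advancing time (a new reading comes with each control period).
- robot.grab_frame(name): name is "scene" or "side" or "wrist"; returns the picture (400x640x3 uint8, red, green, blue); there is no depth.
- robot.calibration(name): a dict with "fx", "fy", "cx", "cy" (pixels), "dist_coeffs" ([k1, k2, p1, p2, k3] as OpenCV has them; the pictures are not rectified), "rvec" (rotation vector, rad) and "tvec" (3), from world to camera coordinates, as OpenCV has them. Camera axes: x right, y down, z forward; pixel columns grow to the right and rows downward; lengths in m; the calibration is good to about 2 mm. A picture is of the moment at which its call begins: read the wrist's pose just before it. calibration takes no time and is no camera call; for the wrist camera it gives the pose at the moment of the call.
- robot.hand_in(): hands the job in; it is judged then, once.
The state is a dict: "time": time; "qpos": joint angles; "joint_vel": joint speeds; "joint_torque": joint torques, N m; "tcp_pos": TCP position; "tcp_rot": TCP orientation; "ft_force": force on the tool from outside, world axes, zero at the start; "moment": the same for the moment, N m; "grip_width": finger opening in m; "gripper_force": force on a finger pad.
Only numpy, scipy, OpenCV 4.12 (cv2) and the standard library are available. Lean on these libraries where they do the work, as an engineer would, in place of code of your own. Each camera call takes 0.05 s, during which the arm holds its last target. There are 200 camera calls.

TASK

Blow the rinsed open glass jar dry: on the air valve with the tall ball-topped lever, push the lever all the way over towards the nozzle that hangs above the open jar (not the one above the capped pot), hold it there for about two seconds, then let it spring back to the middle. Do not work the other valve's short lever, and leave the jar standing where it is.

Things in the scene. Friction and masses are not known exactly. Their poses are not given: they have to be found in the camera images.
- blow_valve: Air valve with the tall lever, fixed: flange 100 x 80 mm, block to 100, fork to 119 mm high. Origin: centre of the underside, on the bench; z up; x away from the robot; y along its two nozzles (the lever swings in this y-z plane). Two bent tubes, at most 152 mm high, end in nozzles at y = +105 and -105 mm, 112 mm up: under one the open jar, under the other a capped amber pot (radius 32, 80 high)
- blow_lever (a joint): Tall lever, rad: 0 upright, positive leans to the valve's +y, negative to -y, stops at +0.5 and -0.5 (all the way over). Pivot 110 mm above the valve's origin; 12 mm steel rod, black 38 mm ball centred 140 mm from the pivot (250 mm above the bench when upright). A spring (6 N at the ball at the stop) brings it back to 0 when let go, without overshoot
- jar: Open clear glass jar without a lid, loose, outer radius 34 mm at the rim, height 85 mm, standing under one of the two nozzles, on the valve's +y or -y side. Origin at the centre of its underside, z up.
- short_lever (a joint): Bystander: lever of the similar valve without nozzles, next to the first one; rad, 0 upright, stops at +0.5 and -0.5, light spring. 10 mm rod with a black upright grip of 20 mm diameter, no ball, top 190 mm above the bench. Not to be worked.

How it is judged:
By the outcome, as a careful person would: the job done as asked, in the order asked, and still so for the second after the job is handed in, with the robot touching nothing.
It also fails if it takes over 35 s, if anything falls off the work surface, if the arm or the gripper's body presses on something with over 40 N, if the wrist force passes 120 N, or if a joint passes its speed limit or range.

## Working session

There is one attempt and no reset: what is moved stays moved. The work goes in short steps, Python scripts to look and compute and a tool call to move; the robot and the scene stay as the last step left them, time stands still between calls to the robot, and variables do not carry over. Pictures are saved under pics/ and viewed, at most 10 in all, crops included, and the job is handed in when it is done.

Besides the shell and the picture viewer there is one more tool, called after "Request:" in YAML: its name, and indented under it one key for each argument. jog_arm: Moves the arm, as the interface text tells. Its arguments: {"type":"object","properties":{"slide":{"type":"array"},"spin":{"type":"array"},"hand":{"type":"number"}},"required":["slide","spin"]}

```bash
mkdir -p pics; cat > h.py <<'E'
import numpy as np, cv2
from plant import robot
def snap(n,f):
    im=robot.grab_frame(n); cv2.imwrite('pics/'+f,im[:,:,::-1]); return im
def ray(n,p):
    c=robot.calibration(n);K=np.array([[c['fx'],0,c['cx']],[0,c['fy'],c['cy']],[0,0,1.]])
    u=cv2.undistortPoints(np.array([[p]],float),K,np.array(c['dist_coeffs']))[0,0]
    R=cv2.Rodrigues(np.array(c['rvec'],float))[0];t=np.array(c['tvec'],float).ravel()
    d=R.T@np.array([u[0],u[1],1]);return -R.T@t,d/np.linalg.norm(d)
def plane(n,p,z):
    o,d=ray(n,p);return o+d*(z-o[2])/d[2]
def tri(a,pa,b,pb):
    o1,d1=ray(a,pa);o2,d2=ray(b,pb)
    s=np.linalg.lstsq(np.c_[d1,-d2],o2-o1,rcond=None)[0]
    A=o1+s[0]*d1;B=o2+s[1]*d2;return (A+B)/2,np.linalg.norm(A-B)
E
python3 - <<'E'
from h import *
s=robot.sense();print(s['time'],s['tcp_pos'],s['tcp_rot'],s['grip_width'])
snap('scene','a.png');snap('side','b.png')
E
```

```text
0.0 [ 0.20904104 -0.6933388   0.23015438] [-3.10580633e+00 -4.58092025e-01  6.81234439e-04] 0.08566485184583487
```

View pics/a.png

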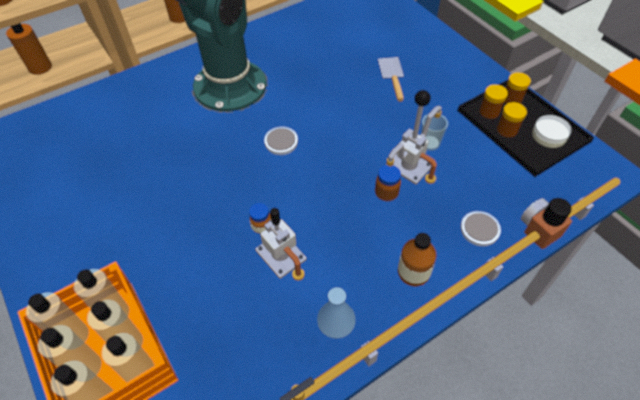

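View pics/b.png

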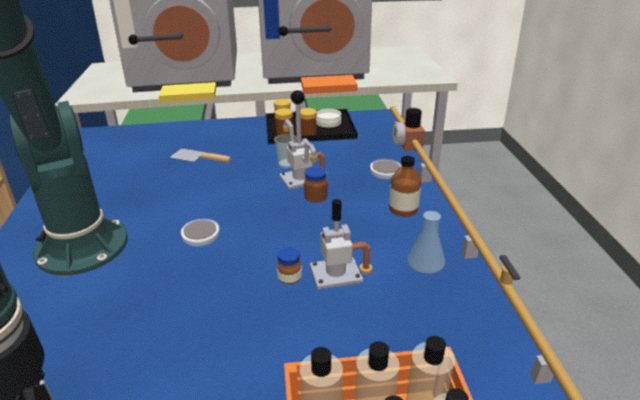

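The tall valve's ball is at scene (422,98) and side (298,97). The jar is at scene (434,128) and side (285,150), and the capped pot at scene (388,183) and side (316,185).

```bash
python3 - <<'E'
from h import *
for n,a,b in [('ball',(422,98),(298,97)),('pot top',(388,174),(316,173)),('jar',(434,128),(285,150)),('shortgrip',(275,215),(337,209))]:
    print(n,*tri('scene',a,'side',b))
print('jar bottom z0',plane('side',(284,162),0),plane('scene',(432,146),0))
print('flange',[plane('scene',p,0.01)[:2].round(3) for p in [(388,160),(416,181),(437,165),(410,140)]])
for f,n,(x,y) in [('a','scene',(340,70)),('b','side',(230,70))]:
    im=cv2.imread(f'pics/{f}.png')[y:y+140,x:x+130]
    cv2.imwrite(f'pics/{f}c.png',cv2.resize(im,None,fx=4,fy=4,interpolation=2))
a,b=[cv2.imread(f'pics/{f}c.png') for f in 'ab']
cv2.imwrite('pics/c.png',cv2.resize(np.hstack([a,b]),(800,430)))
E
```

```text
ball [0.55757842 0.24814424 0.2534472 ] 0.0005234575270645259
pot top [0.59095178 0.14438428 0.07975139] 0.001142931797297142
jar [0.51909822 0.36270419 0.04757297] 0.0066179617839129505
shortgrip [ 0.59779265 -0.17591694  0.17234173] 0.002131037101319321
jar bottom z0 [0.51670224 0.37080349 0.        ] [0.53471091 0.35216884 0.        ]
flange [array([0.512, 0.214]), array([0.61, 0.23]), array([0.6  , 0.312]), array([0.489, 0.309])]
```

View pics/c.png

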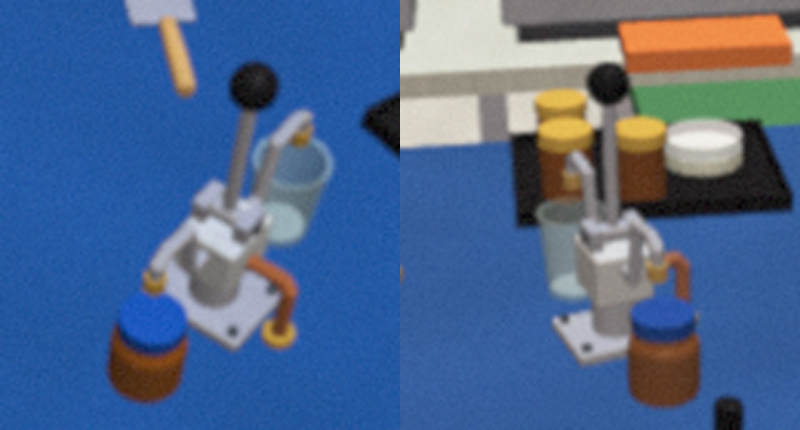

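The ball stands upright at about (0.558, 0.248), with the jar on the +y side. Tool −y already points nearly along the swing towards the jar, so I'll push with the shut fingers from the pot side.

Request:
jog_arm:
  slide:
    - [0,0,-0.04]
    - [0,0,-0.08]
    - [0.03,-0.03,-0.11]
    - [0.06,-0.06,-0.12]
    - [0.09,-0.09,-0.12]
    - [0.12,-0.12,-0.12]
    - [0.15,-0.15,-0.12]
    - [0.18,-0.18,-0.12]
    - [0.21,-0.21,-0.12]
    - [0.24,-0.24,-0.12]
    - [0.27,-0.27,-0.12]
    - [0.3,-0.3,-0.12]
    - [0.33,-0.33,-0.12]
    - [0.355,-0.365,-0.12]
    - [0.38,-0.4,-0.12]
    - [0.405,-0.435,-0.12]
    - [0.43,-0.47,-0.12]
    - [0.455,-0.505,-0.12]
    - [0.48,-0.54,-0.12]
    - [0.505,-0.575,-0.12]
  spin: [0,0,0,0,0,0,0,0,0,0,0,0,0,0,0,0,0,0,0,0]
  hand: 1

```text
time: 2.1
tcp_pos: [0.5267, 0.0037, 0.351]
tcp_rot: [3.108, 0.458, -0.001]
ft_force: [1.7, 0.3, 0.3]
grip_width: 0.0002
gripper_force: 0.0
```

Request:
jog_arm:
  slide:
    - [0.025,-0.035,0]
    - [0.05,-0.07,0]
    - [0.075,-0.11,0]
    - [0.1,-0.14,0]
    - [0.1,-0.15,0]
    - [0.1,-0.15,0]
    - [0.1,-0.15,0]
  spin: [0,0,0,0,0,0,0]

```text
time: 2.8
tcp_pos: [0.5787, 0.1728, 0.3507]
tcp_rot: [3.107, 0.456, -0.002]
ft_force: [-0.0, -0.7, 0.6]
grip_width: -0.0003
gripper_force: 0.0
```

```bash
python3 - <<'E'
from h import *
s=robot.sense();print(s['time'],s['tcp_pos'],s['tcp_rot'],s['ft_force'])
snap('wrist','w.png')
c=robot.calibration('wrist')
K=np.array([[c['fx'],0,c['cx']],[0,c['fy'],c['cy']],[0,0,1.]])
print(cv2.projectPoints(np.array([[.5576,.2481,.2534]]),np.array(c['rvec'],float),np.array(c['tvec'],float),K,np.array(c['dist_coeffs']))[0])
E
```

```text
2.8 [0.57873553 0.17280318 0.35073877] [ 3.10654410e+00  4.56087213e-01 -2.40343000e-03] [-0.00900167 -0.73555142  0.64986728]
[[[222.46201446 197.7200918 ]]]
```

View pics/w.png

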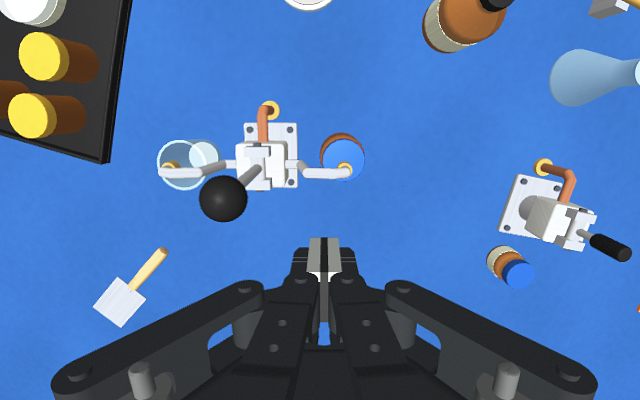

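The wrist view puts the ball at (223,199), where I predicted (222,198). The jar (188,160) is on the tool −y side and the pot (343,155) on the +y side, and the valve axis lines up with tool y. Next I descend and push.

Request:
jog_arm:
  slide:
    - [0.002,0,0.04]
    - [0.002,0,0.08]
    - [0.002,0,0.12]
    - [0.002,0,0.138]
    - [0.002,-0.01,0.138]
    - [0.002,-0.02,0.138]
    - [0.002,-0.03,0.138]
    - [0.002,-0.04,0.138]
    - [0.002,-0.05,0.138]
    - [0.002,-0.06,0.138]
    - [0.002,-0.07,0.138]
    - [0.002,-0.08,0.138]
    - [0.002,-0.09,0.138]
    - [0.002,-0.1,0.138]
    - [0.002,-0.105,0.138]
    - [0.002,-0.105,0.138]
  spin: [0,0,0,0,0,0,0,0,0,0,0,0,0,0,0,0]

```text
time: 4.45
tcp_pos: [0.5508, 0.275, 0.2123]
tcp_rot: [3.106, 0.459, -0.001]
ft_force: [2.6, -4.8, -0.1]
grip_width: -0.0002
gripper_force: 2.4
```

Request:
jog_arm:
  slide:
    - [0,-0.002,0]
    - [0,-0.004,0]
    - [0,-0.006,0]
    - [0,-0.006,0]
  spin: [0,0,0,0]

```text
time: 4.85
tcp_pos: [0.5494, 0.2785, 0.2116]
tcp_rot: [3.104, 0.455, -0.003]
ft_force: [3.4, -5.9, -3.6]
grip_width: -0.0
gripper_force: 3.2
```

Request:
jog_arm:
  slide:
    - [0,-0.002,0]
    - [0,-0.003,0]
    - [0,-0.003,0]
  spin: [0,0,0]

```text
time: 5.15
tcp_pos: [0.5486, 0.2806, 0.2113]
tcp_rot: [3.103, 0.454, -0.004]
ft_force: [3.8, -6.2, -5.2]
grip_width: -0.0003
gripper_force: 3.5
```

```bash
python3 - <<'E'
from h import *
s=robot.sense();print(s['tcp_pos'],s['ft_force'])
a=snap('scene','d1.png')[60:200,330:460];b=snap('side','d2.png')[60:200,220:350]
cv2.imwrite('pics/d.png',cv2.resize(np.hstack([a,b])[:,:,::-1],(800,430),interpolation=2))
E
```

```text
[0.54855932 0.28060337 0.21130374] [ 3.8326466  -6.19752562 -5.17568362]
```

View pics/d.png

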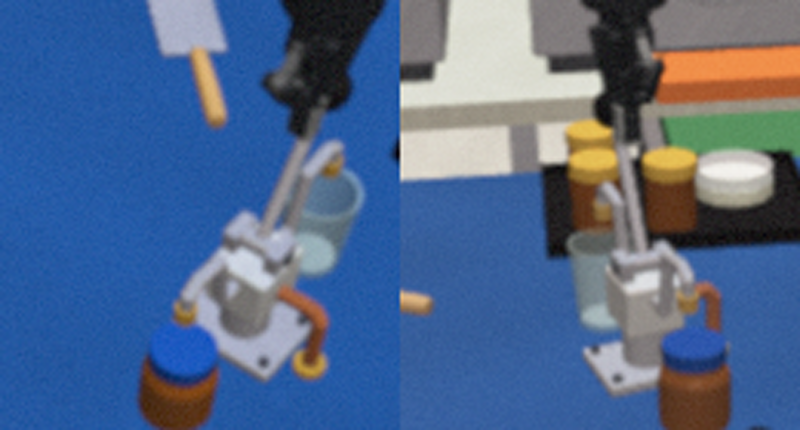

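The lever leans well over towards the jar, and the jar hasn't moved. I'll keep going until the force shows the hard stop.

Request:
jog_arm:
  slide:
    - [0,-0.002,0]
    - [0,-0.003,0]
    - [0,-0.003,0]
  spin: [0,0,0]

```text
time: 5.55
tcp_pos: [0.5476, 0.2828, 0.211]
tcp_rot: [3.102, 0.454, -0.005]
ft_force: [4.5, -7.0, -6.0]
grip_width: 0.0001
gripper_force: 3.8
```

Request:
jog_arm:
  slide:
    - [0,-0.002,0]
    - [0,-0.004,0]
    - [0,-0.004,0]
  spin: [0,0,0]

```text
time: 5.85
tcp_pos: [0.5473, 0.2836, 0.2109]
tcp_rot: [3.098, 0.451, -0.006]
ft_force: [5.1, -11.1, -4.7]
grip_width: -0.0004
gripper_force: 5.9
```

The tool has stalled and the force is climbing, so the lever is at its stop. Now I hold for 2 s with a little preload.

Request:
jog_arm:
  slide:
    - [0,-0.001,0]
    - [0,-0.002,0]
    - [0,-0.002,0]
    - [0,-0.002,0]
    - [0,-0.002,0]
    - [0,-0.002,0]
    - [0,-0.002,0]
    - [0,-0.002,0]
    - [0,-0.002,0]
    - [0,-0.002,0]
    - [0,-0.002,0]
    - [0,-0.002,0]
    - [0,-0.002,0]
    - [0,-0.002,0]
    - [0,-0.002,0]
    - [0,-0.002,0]
    - [0,-0.002,0]
    - [0,-0.002,0]
    - [0,-0.002,0]
    - [0,-0.002,0]
  spin: [0,0,0,0,0,0,0,0,0,0,0,0,0,0,0,0,0,0,0,0]

```text
time: 7.85
tcp_pos: [0.5472, 0.2837, 0.2109]
tcp_rot: [3.096, 0.448, -0.006]
ft_force: [4.9, -13.5, -3.1]
grip_width: -0.0003
gripper_force: 7.2
```

Request:
jog_arm:
  slide:
    - [0,0.02,0]
    - [0,0.04,0]
    - [0,0.06,0]
    - [0,0.08,0]
    - [0,0.1,0]
    - [0,0.12,0]
    - [0,0.12,0]
    - [0,0.12,-0.04]
    - [0,0.12,-0.08]
    - [0,0.12,-0.12]
    - [0,0.12,-0.14]
    - [0,0.12,-0.14]
    - [0,0.12,-0.14]
  spin: [0,0,0,0,0,0,0,0,0,0,0,0,0]

```text
time: 9.15
tcp_pos: [0.5794, 0.18, 0.353]
tcp_rot: [-3.106, -0.461, 0.0]
ft_force: [-0.0, -0.1, -0.8]
grip_width: 0.0003
gripper_force: 0.0
```

```bash
python3 - <<'E'
from h import *
s=robot.sense();print(s['time'],s['tcp_pos'],s['ft_force'])
snap('wrist','e.png')
E
```

```text
9.15 [0.57943626 0.17998088 0.35295947] [-0.00345514 -0.06742306 -0.78317936]
```

View pics/e.png

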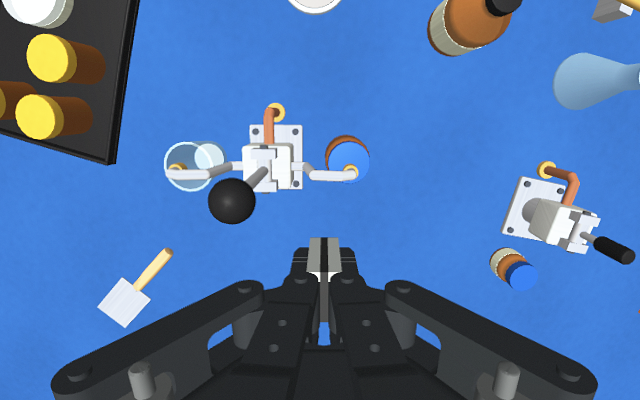

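The ball is back upright at (232,200), the jar is unmoved at (193,165), and the gripper is clear.

```bash
python3 -c "
from plant import robot
print(robot.hand_in())"
```

```text
the job is handed in; nothing more can be done
None
```

I pushed the tall lever to its stop on the open jar's side, held it there about 2 s and let it spring back upright; the jar was not moved, the short lever was not touched, and the job was handed in at about 9 s.

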